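# Close the board holder and pin it

## Task

Set the board holder to its short position so that the circuit board is held between its jaws: pull the black-knobbed ball-lock pin up out of the rail, slide the near jaw up to the board until its hole meets the second hole, and push the pin back down until it snaps fully home. The second hole is hidden by the jaw, so find it by feel; press gently throughout (well under 40 N on the holder), do not squeeze or tip the board, and leave the mouse, plant and phone alone. Let go at the end.

Things in the scene. Friction and masses are not known exactly. Their poses are not given: they have to be found in the camera images.
- rail: Aluminium rail of the board holder, fixed to the desk, 50 mm wide (66 over its dark side strips, 30 mm high). Origin on the desk on the axis of the first hole, where the pin starts. x: slide direction, from the near jaw to the board; y across; z up. The block round the first hole is 24 mm high and ends at x = 40 mm. Both holes are 13.5 mm wide and go right through.
- rail_end (a point): Point at x = 40 mm on the rail, 24 mm above the desk. From here on runs a fixed bar, flat top 23.5 mm high (a 0.5 mm step down), with the second hole and then the far jaw. The bar is set differently each time: the second hole is anywhere 58 to 82 mm along rail +x from the first, at y = 0. No reading gives it: find it by feel (the tip drops in).
- jaw (a joint): Travel (m) of the near jaw along rail +x: 0 at the first hole (start), 0.058 to 0.082 over the second hole. About 2.5 N friction; stays where left. Its aluminium plate reaches 30 mm behind to 55 mm ahead of its hole, is 52 mm wide and lies 24.5 to 44.5 mm above the desk.
- jaw_face (a point): Middle of the near jaw's steel front face, 55 mm ahead of the jaw's hole, 61.5 mm above the desk; axes as the rail's. The jaw is 12 mm thick, 64 wide, up to 71 mm above the desk. Two lips, 7 mm deep, above and below, take the board's edge between them.
- jaw_hole (a point): Centre of the mouth of the jaw's own 13.5 mm through hole, in the plate's top face, 44.5 mm above the desk; axes as the rail's. Sprung detent balls sit in its wall, 10 mm down.
- pin: Loose steel ball-lock pin, 60 to 130 g, upright, any turn about its axis. Origin at its tip, z up. Shank 12 mm thick, 38 mm long, tip tapered to 10.8 mm over the lowest 2 mm. Home, its tip is 6.5 mm above the desk; lifted 17.5 mm or more it is free of the first hole, and up to 20 mm it still stands 18 mm deep in the jaw's hole, so the jaw can be drawn along by the pin.
- pin_collar (a point): Point on the pin's axis at the knob's underside, 38 mm above the tip; meets point jaw_hole when home. The jaw's sprung balls snap into a groove in the shank then: about 10 N to pull out of or push into this detent, nearly free elsewhere; within the last 2 mm the balls draw the pin home.
- pin_knob (a point): Centre of the pin's round black knob, 24 mm wide and 28 mm high, on the pin's axis 52 mm above the tip; at the start 58.5 mm above the desk, the knob spanning 44.5 to 72.5 mm. Grip it from above, fingertips kept above the jaw plate (44.5 mm).
- board: Loose green circuit board 80 (x) by 56 by 3 mm, parts up to 11 mm high, 40 to 85 g. Origin under its centre. Lies level, 60 mm above the desk, far edge under the far jaw's 20 mm lip, 1 to 17 mm short of its face: its origin is 81 to 97 mm beyond the second hole in rail x. The closing jaw pushes it up to 14 mm. Pinned, it has 3 mm of play; going farther squeezes it.
- mouse: Loose black computer mouse, 100 by 60 by 33 mm, origin under its centre. Not to be moved.
- plant: Loose potted succulent, white pot 72 mm wide and 62 high, about 100 mm high in all, origin under its centre. Not to be moved.
- phone: Loose black phone, 150 by 72 by 9 mm, lying flat, origin under its centre. Not to be moved.

How it is judged (in metres and radians):
On the way, in this order (a step that is already met when the one before it is completed fails the run):
1. the pin is pulled up clear of the rail's first hole (its collar 17 mm or more above the jaw) with the jaw still near its start (z of pin_collar in the frame of jaw_hole above 0.017 m and value of joint jaw below 0.03 m), for 0.1 s.
2. the jaw is slid to the second hole's stretch (54 mm or more) (value of joint jaw above 0.054 m), for 0.1 s.
At the end, for the whole second after the job is handed in: Jaw travel 54 mm or more, pin home in the second hole (collar within 2 mm of the jaw's top, 3 mm of the hole's axis), board level (0.06 rad) between both jaws' lips (centre 92 to 99.5 mm ahead of the jaw's hole, underside 12.5 to 18.5 mm above its top), all at rest (z of pin_collar in the frame of jaw_hole below 0.002 m and horizontal distance between pin_collar and jaw_hole below 0.003 m and value of joint jaw above 0.054 m and linear speed of each of pin, board below 0.02 m/s and velocity of joint jaw below 0.01 m/s and x of board in the frame of jaw_hole between 0.092 and 0.0995 m and z of board in the frame of jaw_hole between 0.0125 and 0.0185 m and angle between board's own z axis and vertical below 0.06 rad); the robot touches nothing.
It fails at once if the pin presses on the rail or jaw with more than 40 N (contact force between pin and rail above 40 N).
It fails at once if the pin presses on the bar with the second hole with more than 40 N (contact force between pin and bar above 40 N).
It fails at once if the board is squeezed or struck with more than 15 N (contact force between board and anything else above 15 N).
It fails at once if the board is tipped more than 0.25 rad (angle between board's own z axis and vertical above 0.25 rad).
It fails at once if the mouse, plant or phone is moved more than 20 mm (distance of any of mouse, plant, phone from where it was at the start of the episode above 0.02 m).
It also fails if it takes over 58 s, if anything falls off the work surface, if the arm or the gripper's body presses on something with over 40 N, if the wrist force passes 120 N, or if a joint passes its speed limit or range.

## Robot

A 6-joint arm with a two-finger parallel gripper is mounted at the origin on the work surface. World frame = base frame: x ahead of the robot, y to its left, z up, the work surface at z = 0. Lengths are in mm, angles in degrees, forces in N, time in s.
With the tool pointing down it reaches from about 350 to 850 mm from the base axis. Payload 8.1 kg.
Tool frame: the origin (TCP) lies on the centre line of the jaws, within the pads' length; the fingertips stand 19 mm ahead of it and the grasp point (between the pads) is the TCP; z points along the fingers, y is the line along which they close (so a half turn about z gives the same grasp; the last joint's range is limited). The gripper opens to 85 mm and grips with 20 to 120 N. Pads are 22 mm wide; open, the fingers measure 114 mm over their backs; the gripper's body (76 mm by 85 mm) begins 54 mm behind the grasp point. The pads swing forward as they close: fully open they stand 13 mm farther back than shut.
Start: joints at [-81.669, 7.471, 85.268, -0, 87.261, -4.893], TCP at [137.274, -584.09, 250.292] pointing down, gripper open.
Joint ranges: [-169.43, 169.43], [-51.17, 129.36], [1.28, 143.12], [-76.62, 256.62], [0, 156.53], [-152.29, 152.29]. Speed limits (degrees/s): [136.94, 136.94, 159.86, 180, 180, 180].

## Interface

Orientations are given as [roll, pitch, yaw] about the fixed x, y, z axes, in that order (R = Rz(yaw) Ry(pitch) Rx(roll)).
In Python, from bench import r gives the robot as it stands. The module is installed in compiled form; this text tells all that it offers.
- The arm moves only by the tool servo_tool, never from a script. Its arguments are lists of equal length, an entry for each row: "fingers": the finger opening in m, from 0 to 0.0854; "linear": the shift along the tool's x, y, z in m, a list of three; "rotation": the turn, a rotation vector about the tool's x, y, z in degrees, a list of three. A call has 1 to 10 rows; each row is the pose to reach, as a shift and turn from the pose commanded when the call began, along the tool's axes at that moment; what a row does not reach only later rows make up. A row lasts 1/10 s, in which the tool goes at most 50 mm and 8.59 degrees, less where a joint would pass 70% of its speed; a pose out of reach is approached as far as the arm can. A call with a gripper value outside its range is refused whole. The fingers move at their own pace and stop on an object; "force" is the grip in N (left out, the last holds). Time passes only in rows, so rows that repeat a pose let the fingers close. It gives the time, the measured TCP pose, the force, the opening and the grip force at its end, in the units of the state.
- r.sense(): the state, without advancing time (a new reading comes with each control period).
- r.snapshot(name): name is "side" or "top" or "wrist"; returns a dict with "frame" (420x560x3 uint8, red, green, blue), "fx", "fy", "cx", "cy" (pixels), "camera_from_world" (4x4, takes a point from world to camera coordinates). Camera axes: x right, y up, looking along -z (the intrinsics and any distortion apply to the point x, -y, -z); pixel columns grow to the right and rows downward; lengths in mm; the calibration is good to about 2 mm. A picture is of the moment at which its call begins. There is no depth.
- r.hand_in(): hands the job in; it is judged then, once.
The state is a dict: "time": time; "joint_pos": joint angles; "qd": joint speeds; "joint_efforts": joint torques, N m; "tool_pos": TCP position; "tcp_rot": TCP orientation; "ft_force": force on the tool from outside, world axes, zero at the start; "wrist_torque": the same for the moment, N m; "finger_gap": finger opening in mm; "grip_force": force on a finger pad.
Only numpy, scipy, OpenCV 4.12 (cv2) and the standard library are available. Lean on these libraries where they do the work, as an engineer would, in place of code of your own. Each camera call takes 0.05 s, during which the arm holds its last target. There are 200 camera calls.

## Working session

There is one attempt and no reset: what is moved stays moved. The work goes in short steps, Python scripts to look and compute and a tool call to move; the robot and the scene stay as the last step left them, time stands still between calls to the robot, and variables do not carry over. Pictures are saved under pics/ and viewed, at most 10 in all, crops included, and the job is handed in when it is done.

Besides the shell and the picture viewer there is one more tool, called after "Request:" by a JSON object that holds its "op" and its "data". servo_tool: Moves the arm, as the interface text tells. Its arguments: {"type":"object","properties":{"fingers":{"type":"array","items":{"type":"number"}},"linear":{"type":"array","items":{"type":"array","items":{"type":"number"}}},"rotation":{"type":"array","items":{"type":"array","items":{"type":"number"}}},"force":{"type":"number"}},"required":["fingers","linear","rotation"]}

```bash
mkdir -p pics; cat > h.py <<'E'
from bench import r
import numpy as np, cv2
def snap(n,f):
    s=r.snapshot(n); np.savez(f"pics/{f}.npz",**{k:v for k,v in s.items()})
    cv2.imwrite(f"pics/{f}.png",cv2.cvtColor(np.asarray(s["frame"]),cv2.COLOR_RGB2BGR)); return s
def ray(s,u,v):
    T=np.array(s["camera_from_world"]);R=T[:3,:3];c=-R.T@T[:3,3]
    d=R.T@np.array([(u-s["cx"])/s["fx"],-(v-s["cy"])/s["fy"],-1.]);return c,d
def at(s,u,v,z):
    c,d=ray(s,u,v);return c+d*(z-c[2])/d[2]
def proj(s,p):
    T=np.array(s["camera_from_world"]);q=T[:3,:3]@np.array(p)+T[:3,3]
    return s["cx"]+s["fx"]*q[0]/-q[2], s["cy"]-s["fy"]*q[1]/-q[2]
E
python3 - <<'E'
from h import *
a=snap("top","top0");b=snap("side","side0");print(a.keys(),[a[k] for k in a if k!="frame"])
cv2.imwrite("pics/both0.png",cv2.resize(cv2.cvtColor(np.vstack([a["frame"],b["frame"]])[:, :],cv2.COLOR_RGB2BGR),(400,600)))
print(r.sense())
E
```

```text
dict_keys(['frame', 'fx', 'fy', 'cx', 'cy', 'camera_from_world']) [385.5741549647969, 385.5741549647969, 274.79428517316524, 214.68662848787827, array([[ 1.13412703e-02, -9.99703144e-01,  2.15638667e-02,
        -1.76144571e+01],
       [ 9.89979917e-01,  1.42612896e-02,  1.40486228e-01,
        -4.85728327e+02],
       [-1.40752053e-01,  1.97545026e-02,  9.89847776e-01,
        -8.45058059e+02],
       [ 0.00000000e+00,  0.00000000e+00,  0.00000000e+00,
         1.00000000e+00]])]
{'time': 0.1, 'joint_pos': array([-8.16709321e+01,  7.51171395e+00,  8.53229600e+01,  8.07121488e-04,
        8.72611876e+01, -4.89256133e+00]), 'qd': array([-0.04136704, -0.0961838 , -0.08457983,  0.06711157, -0.03563362,
       -0.01083737]), 'joint_efforts': array([ 4.77475278e-04, -5.70947385e+01, -5.01944661e+01, -3.61722505e-04,
        8.12468788e-03, -2.66422643e-05]), 'tool_pos': array([ 137.19581639, -583.63191224,  249.34033751]), 'tcp_rot': array([-1.79904556e+02, -8.97899744e-03,  1.32215825e+01]), 'ft_force': array([-0.06686259,  0.55494587, -0.85531793]), 'wrist_torque': array([ 0.00280386,  0.01516896, -0.00084446]), 'grip_force': 0.0, 'finger_gap': 85.49918608107419}
```

View pics/top0.png

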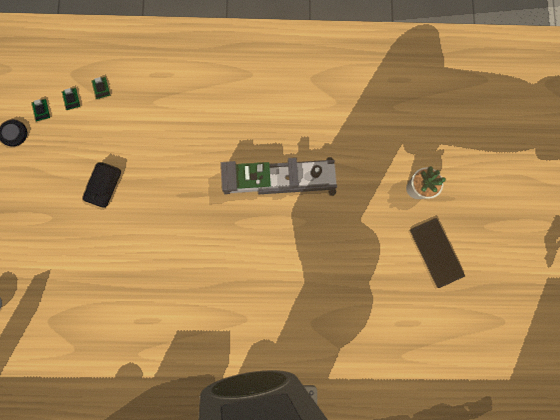

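View pics/side0.png

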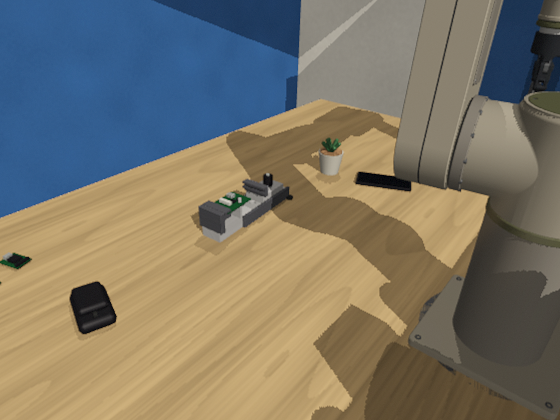

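The top view shows the holder: knob at about (316,171), jaw at x≈293, board at about (254,175), far jaw at about (229,177). The slide direction is image left, roughly world +y. I'll enlarge it.

```bash
python3 - <<'E'
from h import *
a=cv2.imread("pics/top0.png")[140:210,210:345]
b=cv2.imread("pics/side0.png")[165:245,190:300]
o=np.zeros((600,800,3),np.uint8)
o[:296,:]=0
x=cv2.resize(a,None,fx=5.9,fy=5.9,interpolation=2)[:413];
cv2.imwrite("pics/c0.png",x);print(x.shape)
s=dict(np.load("pics/top0.npz"))
for u,v,z in[(316,171,72),(229,177,71),(293,173,71)]:print(at(s,u,v,z))
E
```

```text
(413, 796, 3)
[ 580.01630911 -101.14551157   72.        ]
[563.39550927  91.55661086  71.        ]
[574.84767747 -50.02867645  71.        ]
```

View pics/c0.png

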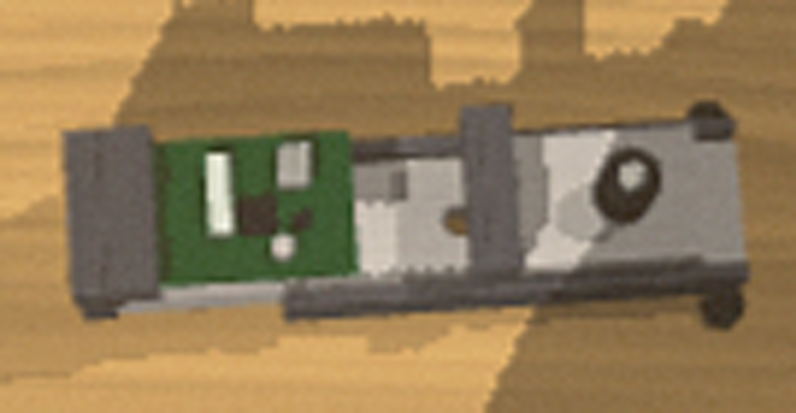

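```bash
python3 - <<'E'
from h import *
from scipy.optimize import least_squares
s=dict(np.load("pics/top0.npz"))
P=lambda x,y,z:at(s,210+(x+.5)/5.9-.5,140+(y+.5)/5.9-.5,z)
print("cam",ray(s,0,0)[0])
a=P(290,320,0);b=P(745,283,0);print("low strip z0..30",np.degrees(np.arctan2(*(a-b)[:2][::-1])))
a=P(295,293,30);b=P(745,265,30);print(np.degrees(np.arctan2(*(a-b)[:2][::-1])))
print("jaw top corners",P(462,108,71),P(510,104,71),P(470,272,71),P(520,270,71))
print("far",P(65,132,71),P(150,128,71),P(75,298,71),P(158,293,71))
print("board",P(352,132,63),P(358,275,63))
print("hole?",P(457,220,23.5))
k=P(628,187,58.5);print("knob mid",k)
for q in [(-12,0,72.5),(12,0,72.5),(0,12,72.5),(0,-12,72.5),(-12,0,44.5),(12,0,44.5),(0,12,44.5),(0,-12,44.5)]:
    u,v=proj(s,[k[0]+q[0],k[1]+q[1],q[2]]);print(q,(u-210)*5.9,(v-140)*5.9)
E
```

```text
cam [362.11740271   6.01158585 905.09681696]
low strip z0..30 95.6293463584728
94.5417027622127
jaw top corners [609.2796969  -38.43765669  71.        ] [611.16560826 -56.62936118  71.        ] [545.93614431 -41.85431297  71.        ] [547.00345972 -60.61477789  71.        ]
far [597.30554985 111.12703027  71.        ] [599.41632726  79.22868242  71.        ] [533.67435559 105.43385884  71.        ] [536.06361345  74.6133214   71.        ]
board [601.4675244    3.04700359  63.        ] [5.45860919e+02 3.66880409e-02 6.30000000e+01]
hole? [577.41406459 -39.28215124  23.5       ]
knob mid [ 582.89944938 -102.93713143   58.5       ]
(-12, 0, 72.5) 630.4106431643331 206.25111732729155
(12, 0, 72.5) 630.1557443804708 144.25502718952316
(0, 12, 72.5) 598.5122602450796 174.66438528838827
(0, -12, 72.5) 662.0360615056238 175.71933509939038
(-12, 0, 44.5) 621.0711441782134 223.73484367612514
(12, 0, 44.5) 620.8597896133441 163.6098070153784
(0, 12, 44.5) 590.1872239811734 193.10879785570725
(0, -12, 44.5) 651.7268242575541 194.12084435789913
```

The far jaw, near jaw and knob agree on a rail yaw of about 94.7°, with the pin near (583,−103). A brown circle just past the jaw suggests the second hole is near 63 mm, to be confirmed by feel. Next I move above the knob and look closer.

```bash
cat >> h.py <<'E'
from scipy.spatial.transform import Rotation as Ro
def plan(p,yaw=None):
    s=r.sense();R=Ro.from_euler("xyz",s["tcp_rot"],degrees=True)
    e=s["tcp_rot"]; y=e[2] if yaw is None else yaw
    T=Ro.from_euler("xyz",[180,0,y],degrees=True)
    print("lin",np.round(R.as_matrix().T@(np.array(p)-s["tool_pos"]),1),"rot",np.round((R.inv()*T).as_rotvec(degrees=True),2))
E
python3 - <<'E'
from h import *
plan([583,-103,200],94.7)
E
```

```text
lin [ 543.9 -365.8   50. ] rot [-7.000e-02 -8.000e-02 -8.148e+01]
```

Request:
{"op": "servo_tool", "data": {"fingers": [0.06,0.06,0.06,0.06,0.06,0.06,0.06,0.06,0.06,0.06], "linear": [[0.544,-0.366,0.0],[0.544,-0.366,0.0],[0.544,-0.366,0.0],[0.544,-0.366,0.0],[0.544,-0.366,0.0],[0.544,-0.366,0.0],[0.544,-0.366,0.0],[0.544,-0.366,0.0],[0.544,-0.366,0.0],[0.544,-0.366,0.0]], "rotation": [[0,0,-81.5],[0,0,-81.5],[0,0,-81.5],[0,0,-81.5],[0,0,-81.5],[0,0,-81.5],[0,0,-81.5],[0,0,-81.5],[0,0,-81.5],[0,0,-81.5]], "force": 40}}

```text
time: 1.1
tool_pos: [478.2, -215.6, 250.1]
tcp_rot: [-180.0, -0.0, 95.1]
ft_force: [1.0, -1.0, 0.9]
finger_gap: 59.9
grip_force: 0.0
```

```bash
python3 - <<'E'
from h import *
plan([583,-103,200],94.7);print(r.sense()["joint_pos"])
E
```

```text
lin [102.9 114.4  50. ] rot [-0.01 -0.01  0.36]
[-2.98682950e+01 -4.25012155e+00  9.72348143e+01 -2.45967582e-03
  8.70276748e+01 -3.49238201e+01]
```

Request:
{"op": "servo_tool", "data": {"fingers": [0.06,0.06,0.06,0.06,0.06,0.06], "linear": [[0.103,0.114,0.05],[0.103,0.114,0.05],[0.103,0.114,0.05],[0.103,0.114,0.05],[0.103,0.114,0.05],[0.103,0.114,0.05]], "rotation": [[0,0,0.3],[0,0,0.3],[0,0,0.3],[0,0,0.3],[0,0,0.3],[0,0,0.3]]}}

```text
time: 1.7
tool_pos: [581.9, -106.0, 200.2]
tcp_rot: [-180.0, 0.0, 94.4]
ft_force: [1.0, 0.0, -0.6]
finger_gap: 59.9
grip_force: 0.0
```

```bash
python3 - <<'E'
from h import *
s=snap("wrist","w1");q=r.sense();print(q["tool_pos"],q["tcp_rot"],q["ft_force"]);print(ray(s,0,0)[0],proj(s,[583,-103,72.5]),proj(s,[583,-103,58]))
cv2.imwrite("pics/w1b.png",cv2.resize(cv2.imread("pics/w1.png"),(800,600)))
E
```

```text
[ 581.96103102 -106.55528447  200.76593845] [1.79995933e+02 3.29796047e-02 9.43763663e+01] [-0.1956027   0.19297075  0.27489785]
[575.95541303 -32.49641282 323.64796379] (np.float64(281.33997232491197), np.float64(192.83827506187916)) (np.float64(281.25231575275484), np.float64(188.60443171271717))
```

View pics/w1b.png

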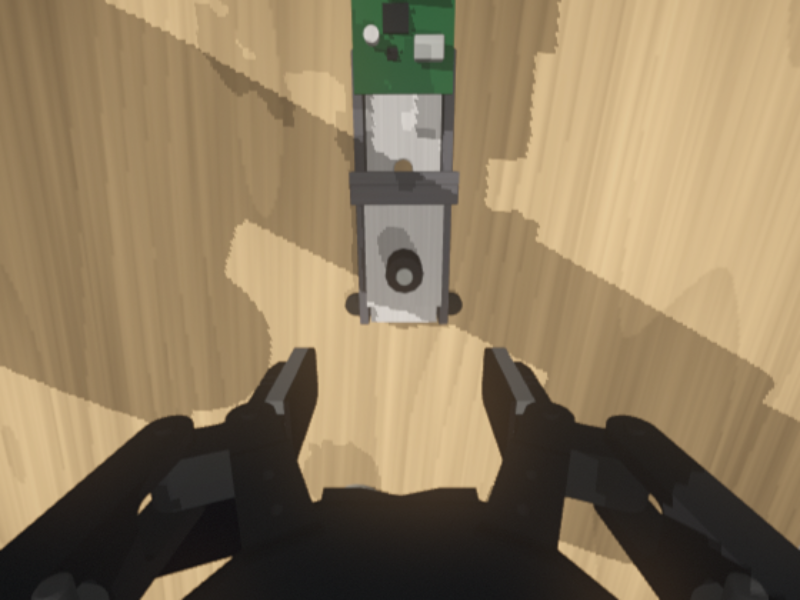

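The wrist view shows the knob top at (404,276) in the enlarged picture, within 2 mm of the estimate. The rail lies along the image vertical, and the hole's brown rim peeks out beyond the jaw, with its top at about (403,158).

```bash
python3 - <<'E'
from h import *
s=dict(np.load("pics/w1.npz"));k=.7
k0=at(s,404*k,276*k,72.5);print("knob",k0)
h=at(s,403*k,158*k,23.5);print("hole far rim",h,"dist to centre",np.linalg.norm((h-k0)[:2])-6.75)
b=at(s,404*k,94*k,63);print("board edge",np.linalg.norm((b-k0)[:2]))
f=at(s,404*k,172*k,71);print("jaw front",f,np.linalg.norm((f-k0)[:2]))
a=at(s,349*k,172*k,71);c=at(s,459*k,172*k,71);print(a,c,np.degrees(np.arctan2(*(a-c)[:2][::-1])))
x=(b-k0)[:2];print(np.degrees(np.arctan2(x[1],x[0])))
plan([k0[0],k0[1],67],94.6)
E
```

```text
knob [ 584.31214429 -103.23044707   72.5       ]
hole far rim [578.49637161 -33.82819409  23.5       ] dist to centre 62.89550186844653
board edge 104.6380208426545
jaw front [579.29473742 -41.30937105  71.        ] 62.12402133693167
[547.55751341 -43.78422126  71.        ] [611.02830594 -38.8348059   71.        ] -175.54113175154745
94.59298988937738
lin [  3.2   2.6 133.8] rot [ 0.    0.03 -0.22]
```

Request:
{"op": "servo_tool", "data": {"fingers": [0.06,0.06,0.05,0.05,0.05,0.05,0.05,0.05], "linear": [[0.003,0.002,0.04],[0.003,0.002,0.08],[0.003,0.002,0.105],[0.003,0.002,0.115],[0.003,0.002,0.122],[0.003,0.002,0.128],[0.003,0.002,0.133],[0.003,0.002,0.133]], "rotation": [[0,0,-0.2],[0,0,-0.2],[0,0,-0.2],[0,0,-0.2],[0,0,-0.2],[0,0,-0.2],[0,0,-0.2],[0,0,-0.2]]}}

```text
time: 2.55
tool_pos: [584.5, -102.5, 67.7]
tcp_rot: [180.0, 0.0, 94.6]
ft_force: [-0.4, 0.2, -0.3]
finger_gap: 50.1
grip_force: 0.0
```

Request:
{"op": "servo_tool", "data": {"fingers": [0.04,0.032,0.026,0.023,0.02,0.02,0.02,0.02], "linear": [[0,0,0],[0,0,0],[0,0,0],[0,0,0],[0,0,0],[0,0,0],[0,0,0],[0,0,0]], "rotation": [[0,0,0],[0,0,0],[0,0,0],[0,0,0],[0,0,0],[0,0,0],[0,0,0],[0,0,0]], "force": 40}}

```text
time: 3.35
tool_pos: [584.5, -102.3, 67.9]
tcp_rot: [180.0, 0.0, 94.6]
ft_force: [-2.2, 0.6, 6.6]
finger_gap: 22.8
grip_force: 39.0
```

Request:
{"op": "servo_tool", "data": {"fingers": [0.02,0.02,0.02,0.02,0.02,0.02,0.02,0.02], "linear": [[0,0,-0.002],[0,0,-0.005],[0,0,-0.009],[0,0,-0.013],[0,0,-0.016],[0,0,-0.0185],[0,0,-0.019],[0,0,-0.019]], "rotation": [[0,0,0],[0,0,0],[0,0,0],[0,0,0],[0,0,0],[0,0,0],[0,0,0],[0,0,0]], "force": 50}}

```text
time: 4.15
tool_pos: [584.4, -102.5, 86.8]
tcp_rot: [180.0, 0.0, 94.6]
ft_force: [0.3, -0.1, -0.1]
finger_gap: 22.3
grip_force: 49.6
```

```bash
python3 - <<'E'
from h import *
s=snap("wrist","w2");q=r.sense();print(q["tool_pos"],q["ft_force"])
cv2.imwrite("pics/w2b.png",cv2.resize(cv2.imread("pics/w2.png")[:,130:430],None,fx=1.42,fy=1.42))
p=q["tool_pos"];print(proj(s,[p[0],p[1],44.5]),proj(s,[p[0],p[1],63.5]))
E
```

```text
[ 584.36998485 -102.41599594   86.66155113] [ 0.62196229  0.56701299 -0.314482  ]
(np.float64(279.7697429584614), np.float64(235.4305499009606)) (np.float64(279.84106739082495), np.float64(249.63072892021296))
```

View pics/w2b.png

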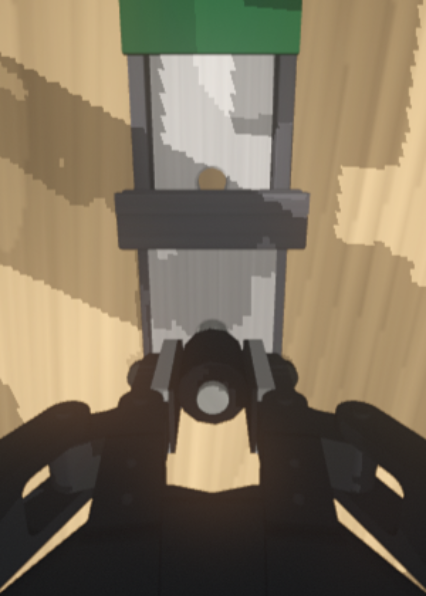

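The pin is lifted. Knob top is at (212,398) in the crop and the hole's far rim at about (211,166).

```bash
python3 - <<'E'
from h import *
s=dict(np.load("pics/w2.npz"));c=1.42
h=at(s,130+211/c,166/c,23.5);b=at(s,130+211/c,53/c,60)
p=np.array([584.4,-102.4]);print("hole2",np.linalg.norm(h[:2]-p)-6.75,"board",np.linalg.norm(b[:2]-p))
for z in (72.5,88,91.5,94): 
  u,v=proj(s,[*p,z]);print(z,(u-130)*c,v*c)
E
```

```text
hole2 62.32027310815259 board 104.90561823150045
72.5 212.9161399004712 365.66298365001376
88 213.0387904498969 388.2558547632308
91.5 213.07021186865512 394.0438440345668
94 213.0936264838331 398.3569383122379
```

Request:
{"op": "servo_tool", "data": {"fingers": [0.02,0.02,0.02,0.02,0.02,0.02,0.02,0.02,0.02,0.02], "linear": [[0.002,0,0],[0.006,0,0],[0.011,0,0],[0.016,0,0],[0.021,0,0],[0.026,0,0],[0.031,0,0],[0.036,0,0],[0.041,0,0],[0.045,0,0]], "rotation": [[0,0,0],[0,0,0],[0,0,0],[0,0,0],[0,0,0],[0,0,0],[0,0,0],[0,0,0],[0,0,0],[0,0,0]]}}

```text
time: 5.2
tool_pos: [580.6, -56.9, 86.4]
tcp_rot: [180.0, -0.0, 94.6]
ft_force: [-0.1, -3.0, 1.8]
finger_gap: 22.3
grip_force: 49.8
```

Request:
{"op": "servo_tool", "data": {"fingers": [0.02,0.02,0.02,0.02,0.02,0.02,0.02,0.02,0.02,0.02], "linear": [[0.0015,0,0],[0.003,0,0],[0.0045,0,0],[0.006,0,0],[0.0075,0,0],[0.009,0,0],[0.0105,0,0],[0.012,0,0],[0.013,0,0],[0.013,0,0]], "rotation": [[0,0,0],[0,0,0],[0,0,0],[0,0,0],[0,0,0],[0,0,0],[0,0,0],[0,0,0],[0,0,0],[0,0,0]]}}

```text
time: 6.2
tool_pos: [579.5, -44.3, 86.3]
tcp_rot: [180.0, -0.0, 94.6]
ft_force: [1.1, -2.1, 1.8]
finger_gap: 22.3
grip_force: 49.8
```

```bash
python3 - <<'E'
from h import *
s=snap("wrist","w3");q=r.sense();print(q["tool_pos"],q["ft_force"],q["finger_gap"])
print("moved",np.linalg.norm((q["tool_pos"]-np.array([584.4,-102.4,86.7]))[:2]))
cv2.imwrite("pics/w3b.png",cv2.resize(cv2.imread("pics/w3.png")[:,130:430],None,fx=1.42,fy=1.42))
E
```

```text
[579.49448984 -44.30017175  86.29734639] [ 1.39884075 -1.83131163  1.19505476] 22.241789110683378
moved 58.306552573882406
```

View pics/w3b.png

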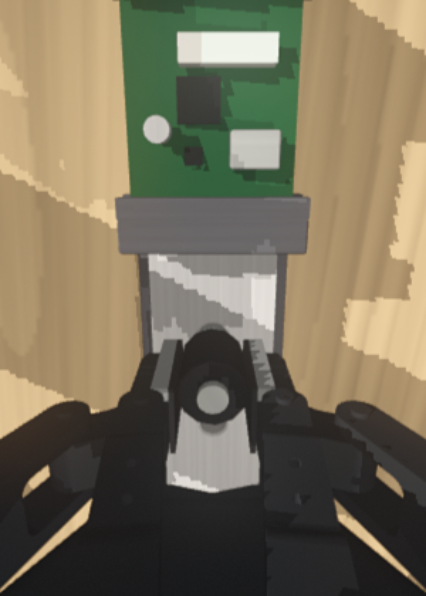

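The jaw followed 58 mm and the board has entered its lips. Now I lower until the tip touches the bar.

Request:
{"op": "servo_tool", "data": {"fingers": [0.02,0.02,0.02,0.02], "linear": [[0,0,0.0005],[0,0,0.001],[0,0,0.0015],[0,0,0.0015]], "rotation": [[0,0,0],[0,0,0],[0,0,0],[0,0,0]]}}

```text
time: 6.65
tool_pos: [579.5, -44.4, 84.9]
tcp_rot: [-180.0, -0.0, 94.6]
ft_force: [-0.8, -0.9, 2.9]
finger_gap: 22.3
grip_force: 50.3
```

Request:
{"op": "servo_tool", "data": {"fingers": [0.02,0.02,0.02], "linear": [[0,0,0.0003],[0,0,0.0006],[0,0,0.0006]], "rotation": [[0,0,0],[0,0,0],[0,0,0]]}}

```text
time: 6.95
tool_pos: [579.6, -44.4, 84.8]
tcp_rot: [180.0, -0.0, 94.6]
ft_force: [-2.5, -0.5, 7.6]
finger_gap: 22.3
grip_force: 50.6
```

Request:
{"op": "servo_tool", "data": {"fingers": [0.02,0.02,0.02,0.02,0.02], "linear": [[0.0005,0,0],[0.001,0,0],[0.0015,0,0],[0.002,0,0],[0.002,0,0]], "rotation": [[0,0,0],[0,0,0],[0,0,0],[0,0,0],[0,0,0]]}}

```text
time: 7.45
tool_pos: [579.6, -43.3, 84.8]
tcp_rot: [180.0, 0.1, 94.6]
ft_force: [-1.9, -6.2, 5.9]
finger_gap: 22.2
grip_force: 50.5
```

Request:
{"op": "servo_tool", "data": {"fingers": [0.02,0.02,0.02], "linear": [[0.0005,0,0],[0.001,0,0],[0.001,0,0]], "rotation": [[0,0,0],[0,0,0],[0,0,0]]}}

```text
time: 7.75
tool_pos: [579.5, -42.1, 84.7]
tcp_rot: [180.0, 0.1, 94.6]
ft_force: [-0.9, -4.3, 5.4]
finger_gap: 22.6
grip_force: 50.5
```

Request:
{"op": "servo_tool", "data": {"fingers": [0.02,0.02,0.02], "linear": [[0.0005,0,0],[0.001,0,0],[0.001,0,0]], "rotation": [[0,0,0],[0,0,0],[0,0,0]]}}

```text
time: 8.05
tool_pos: [579.1, -40.3, 84.0]
tcp_rot: [180.0, -0.0, 94.6]
ft_force: [1.4, -2.8, 1.4]
finger_gap: 22.3
grip_force: 50.0
```

Request:
{"op": "servo_tool", "data": {"fingers": [0.02,0.02,0.02], "linear": [[0.0005,0,0],[0.001,0,0],[0.001,0,0]], "rotation": [[0,0,0],[0,0,0],[0,0,0]]}}

```text
time: 8.35
tool_pos: [579.0, -39.3, 84.0]
tcp_rot: [-180.0, -0.0, 94.6]
ft_force: [1.5, -2.4, -0.2]
finger_gap: 22.1
grip_force: 49.9
```

z dropped to the commanded height with almost no upward force, so the tip is in the hole. I lower gently to confirm.

Request:
{"op": "servo_tool", "data": {"fingers": [0.02,0.02,0.02,0.02], "linear": [[0,0,0.0005],[0,0,0.001],[0,0,0.0015],[0,0,0.0015]], "rotation": [[0,0,0],[0,0,0],[0,0,0],[0,0,0]]}}

```text
time: 8.75
tool_pos: [578.9, -39.4, 82.4]
tcp_rot: [-180.0, -0.0, 94.6]
ft_force: [1.5, -2.2, -0.0]
finger_gap: 22.4
grip_force: 49.9
```

```bash
python3 - <<'E'
from h import *
q=r.sense();print(q["tool_pos"],q["ft_force"],q["wrist_torque"],q["tcp_rot"])
E
```

```text
[578.94681637 -39.41507779  82.44097306] [ 1.54301476 -2.22647049 -0.04611496] [-0.30117477 -0.29474974 -0.04512478] [-1.79983685e+02 -1.09171615e-02  9.46242132e+01]
```

Request:
{"op": "servo_tool", "data": {"fingers": [0.02,0.02,0.02,0.02,0.02,0.02], "linear": [[0,0,0.001],[0,0,0.0025],[0,0,0.004],[0,0,0.0055],[0,0,0.007],[0,0,0.007]], "rotation": [[0,0,0],[0,0,0],[0,0,0],[0,0,0],[0,0,0],[0,0,0]]}}

```text
time: 9.35
tool_pos: [579.0, -39.4, 75.2]
tcp_rot: [-180.0, -0.0, 94.6]
ft_force: [1.6, -1.9, -2.1]
finger_gap: 22.3
grip_force: 49.7
```

Request:
{"op": "servo_tool", "data": {"fingers": [0.02,0.02,0.02,0.02,0.02], "linear": [[0,0,0.001],[0,0,0.002],[0,0,0.003],[0,0,0.004],[0,0,0.004]], "rotation": [[0,0,0],[0,0,0],[0,0,0],[0,0,0],[0,0,0]]}}

```text
time: 9.85
tool_pos: [578.8, -39.6, 71.2]
tcp_rot: [-180.0, 0.0, 94.6]
ft_force: [2.5, -2.7, -2.7]
finger_gap: 21.9
grip_force: 49.7
```

Request:
{"op": "servo_tool", "data": {"fingers": [0.02,0.02,0.02,0.02], "linear": [[0,0,0.0007],[0,0,0.0014],[0,0,0.002],[0,0,0.002]], "rotation": [[0,0,0],[0,0,0],[0,0,0],[0,0,0]]}}

```text
time: 10.25
tool_pos: [578.9, -39.5, 69.4]
tcp_rot: [-180.0, 0.0, 94.6]
ft_force: [2.0, -1.6, -3.6]
finger_gap: 22.3
grip_force: 49.6
```

Request:
{"op": "servo_tool", "data": {"fingers": [0.02,0.02,0.02,0.02], "linear": [[0,0,0.0005],[0,0,0.001],[0,0,0.0015],[0,0,0.0015]], "rotation": [[0,0,0],[0,0,0],[0,0,0],[0,0,0]]}}

```text
time: 10.65
tool_pos: [579.1, -39.5, 68.3]
tcp_rot: [-180.0, 0.0, 94.6]
ft_force: [0.7, -2.4, -0.4]
finger_gap: 22.4
grip_force: 49.6
```

Request:
{"op": "servo_tool", "data": {"fingers": [0.02,0.02,0.02,0.02], "linear": [[0,0,0.0004],[0,0,0.0008],[0,0,0.0012],[0,0,0.0012]], "rotation": [[0,0,0],[0,0,0],[0,0,0],[0,0,0]]}}

```text
time: 11.05
tool_pos: [579.2, -39.6, 67.9]
tcp_rot: [180.0, 0.0, 94.6]
ft_force: [-4.1, -2.6, 8.6]
finger_gap: 22.1
grip_force: 50.8
```

At 67.9 mm, the same height as at the start, it meets 8.6 N: the collar is seated. Release and retreat.

Request:
{"op": "servo_tool", "data": {"fingers": [0.022,0.03,0.04,0.05,0.05,0.05,0.05], "linear": [[0,0,-0.0008],[0,0,-0.0008],[0,0,-0.0008],[0,0,-0.0008],[0,0,-0.0008],[0,0,-0.0008],[0,0,-0.0008]], "rotation": [[0,0,0],[0,0,0],[0,0,0],[0,0,0],[0,0,0],[0,0,0],[0,0,0]]}}

```text
time: 11.75
tool_pos: [579.1, -39.4, 67.7]
tcp_rot: [-180.0, -0.0, 94.6]
ft_force: [-1.0, -0.1, 0.2]
finger_gap: 50.1
grip_force: 0.0
```

Request:
{"op": "servo_tool", "data": {"fingers": [0.05,0.05,0.05,0.05,0.05,0.05,0.05], "linear": [[0,0,-0.01],[0,0,-0.03],[0,0,-0.06],[0,0,-0.09],[0,0,-0.12],[0,0,-0.13],[0,0,-0.13]], "rotation": [[0,0,0],[0,0,0],[0,0,0],[0,0,0],[0,0,0],[0,0,0],[0,0,0]]}}

```text
time: 12.45
tool_pos: [580.5, -39.7, 200.5]
tcp_rot: [179.7, 0.1, 94.6]
ft_force: [1.0, -0.4, -0.6]
finger_gap: 50.1
grip_force: 0.0
```

```bash
python3 - <<'E'
from h import *
s=snap("wrist","w4");b=snap("side","s4")
o=np.zeros((560,800,3),np.uint8)
o[:560,:400]=cv2.resize(cv2.imread("pics/w4.png")[:280,180:380],(400,560))
o[:300,400:]=cv2.resize(cv2.imread("pics/s4.png")[165:240,190:290],(400,300),interpolation=2)
cv2.imwrite("pics/f.png",o)
k=np.array([579.1,-39.6]);d=np.array([np.cos(np.radians(94.6)),np.sin(np.radians(94.6))])
for n,p in dict(knobtop=[*k,72.5],knobtop_up2=[*k,75],).items():
  u,v=proj(s,p);print(n,(u-180)*2,v*2)
E
```

```text
knobtop 195.11508506992436 391.14938179107907
knobtop_up2 195.10783167813213 392.74961369339115
```

View pics/f.png

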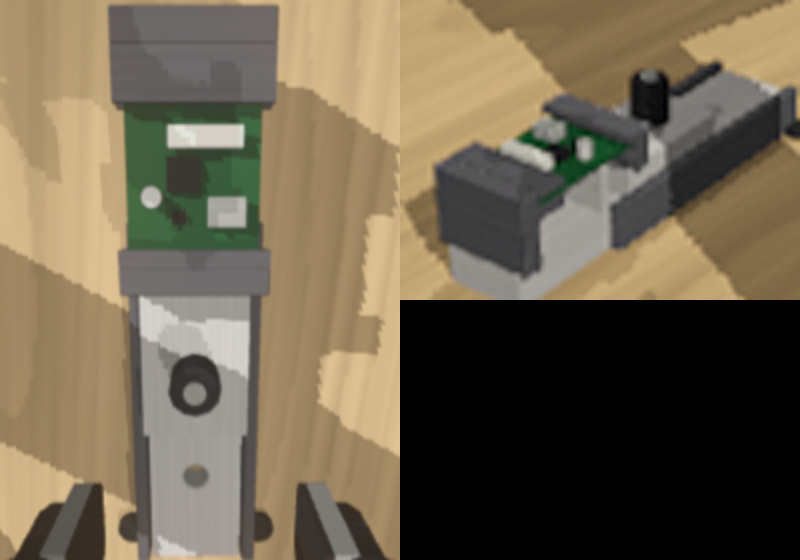

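The pin stands seated (knob top at (195,393)), the first hole is free at (195,475), and the board lies level between both jaws. I'm handing in.

```bash
python3 -c "
from bench import r
print(r.hand_in())"
```

```text
the job is handed in; nothing more can be done
None
```

The job is handed in: the pin is seated in the second hole about 63 mm along, the board looks level between both jaws in the last pictures, and the gripper is clear. No verdict was returned.

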